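# Tip the filter flat and shut the sextant case

## Robot

A 6-joint arm with a two-finger parallel gripper is mounted at the origin on the work surface. World frame = base frame: x ahead of the robot, y to its left, z up, the work surface at z = 0. Lengths are in m, angles in rad, forces in N, time in s.
With the tool pointing down it reaches from about 0.35 to 0.925 m from the base axis. Payload 6.4 kg.
Tool frame: the origin (TCP) lies between the finger pads; the fingertips stand 22 mm ahead of it and the grasp point (between the pads) lies 3 mm ahead of it; z points along the fingers, y is the direction in which the jaws open and shut (so a half turn about z gives the same grasp; the last joint's range is limited). The gripper opens to 85 mm and grips with 20 to 120 N. Pads are 22 mm wide; open, the fingers measure 114 mm over their backs; the gripper's body (76 mm by 85 mm) begins 54 mm behind the grasp point. The pads swing forward as they close: fully open they stand 13 mm farther back than shut.
Start: joints at [1.127, 0.245, 1.558, -0, 1.339, -0.174], TCP at [0.173, 0.626, 0.253] pointing down, gripper open.
Joint ranges: [-3.13, 3.13], [-1.02, 2.26], [0.13, 2.54], [-0.95, 4.09], [0.21, 2.88], [-2.74, 2.74]. Speed limits (rad/s): [2.57, 2.57, 3.14, 3.14, 3.14, 3.14].

## Interface

Orientations are given as [roll, pitch, yaw] about the fixed x, y, z axes, in that order (R = Rz(yaw) Ry(pitch) Rx(roll)).
In Python, from station import state, read_camera, camera_info, close_job, recognise, outline_of, pinpoint gives the robot as it stands.
- The arm moves only by the tool drive_tool, never from a script. Its argument "steps" is a list of rows, each a list of 2 entries, a list of its own where there are three numbers: the shift along the world's x, y, z in mm, then the turn, a rotation vector about the world's x, y, z in rad. A call has 1 to 5 rows; each row shifts and turns the pose as measured when the row begins; what a row does not reach is not made up. A row lasts 1/8 s, in which the tool goes at most 62.5 mm and 10.7 degrees, less where a joint would pass 70% of its speed; a pose out of reach is approached as far as the arm can. A call with a gripper value outside its range is refused whole. "fingers" is the opening, from -1 (shut) to 1 (fully open), so that 0 is half open, set as the call begins (left out, the last holds). The fingers move at their own pace and stop on an object; the grip force is fixed at half the most. Time passes only in rows, so rows that do not move let the fingers close. It gives the time, the measured TCP pose, the force and the opening at its end, in the units of the state.
- state(): the state, without advancing time (a new reading comes with each control period).
- read_camera(name): name is "side" or "top" or "wrist"; returns (picture, depth): 400x640x3 uint8, red, green, blue; 400x640 float32, m along the optical axis (not along the pixel's ray), 0 where there is no reading.
- camera_info(name): a dict with "fx", "fy", "cx", "cy" (pixels), "distortion" ([k1, k2, p1, p2, k3] as OpenCV has them; the pictures are not rectified), "position" and "rotation" of the camera in the world; the wrist camera has in their place "T_tool_cam" (4x4, takes a point from camera to tool coordinates, whose origin is the TCP and whose axes are the flange's). Camera axes: x right, y down, z forward; pixel columns grow to the right and rows downward; lengths in m; the calibration is good to about 2 mm. A picture is of the moment at which its call begins: read the wrist's pose just before it. camera_info takes no time and is no camera call.
- close_job(): hands the job in, once; it reports no verdict.
Trained networks look in the newest picture that a camera, given by its name, has taken for a name from the list of things; names that differ only in an ending like _2 or _b are one class to them, and where a whole thing is asked for, a point or a joint stands for the part that bears it (a point fixed in the world has none). Each returns a list of dicts, best first, with "conf" (0 to 1); they miss things now and then, are a little off and sometimes report something else, mostly with a low value. They report only what shows in the picture. A call takes as long as a camera call. They do not tell look-alikes from the thing itself.
- recognise(camera, query): "position" ([row, column] as shares, 0 to 1, of the picture: columns of its width, rows of its height, amid what is visible of it).
- outline_of(camera, query): "pixels" (400x640 bool, what is visible of it) and "position" ([row, column] as shares, 0 to 1, of the picture: columns of its width, rows of its height, amid what is visible of it).
- pinpoint(camera, query): "position" ([row, column] as shares, 0 to 1, of the picture: columns of its width, rows of its height: a listed point, or the origin of a listed thing).
The state is a dict: "time_s": time; "q": joint angles; "qvel": joint speeds; "tau": joint torques, N m; "tcp_pos": TCP position; "ee_rot": TCP orientation; "wrist_force": force on the tool from outside, world axes, zero at the start; "torque": the same for the moment, N m; "gripper_width": finger opening in m.
Only numpy, scipy, OpenCV 4.12 (cv2) and the standard library are available. Lean on these libraries where they do the work, as an engineer would, in place of code of your own. Each camera call takes 0.05 s, during which the arm holds its last target. There are 200 camera calls.

## Task

The spare blue filter is standing on edge in the open sextant case, in the way of the lid. Push it over so that it falls flat onto the cork pad it stands on, leaving it lying over the middle of the pad, and after that push the lid over and press it fully shut. Do it all by pushing: do not pick up the filter, and leave the other things on the locker top where they are.

Things in the scene. Friction and masses are not known exactly. Their poses are not given: they have to be found in the camera images.
- case: the orange plastic sextant case, fixed to the locker top; outside 210 mm (x) by 270 mm (y) by 90 mm high, walls 5 mm; black foam fills it up to 45 mm above the locker top. Origin: centre of its underside. Its own +x points to the hinge side, z up.
- hinge_mid (a point): middle of the hinge line, on the case's rim (90 mm above the locker top), 105 mm along +x of the case from its centre; same axes as the case; the hinge line runs along its y.
- lid (a joint): angle of the orange lid in rad: 0 = fully shut, 1.57 = standing upright, above that leaning back, away from the case (stop at 1.95). The lid is a plain panel, 210 mm from hinge to free edge, 270 mm wide, 12 mm thick, without a handle; standing open its free edge is about 300 mm above the locker top; shut, its top face is 102 mm above the locker top. The stiff hinge (about 0.4 N m) holds it at any angle, so it has to be pushed all the way down.
- pad_top (a point): centre of the top face of the thin cork-brown pad, 104 mm (x) by 92 mm (y), fixed on the foam inside the case, 49 mm above the locker top. The filter stands near its -x end, so the filter has to fall towards the pad's own +x.
- filter_mid (a point): centre of the spare filter, a blue glass pane in a white square frame, 68 by 68 mm and 16 mm thick, about 80 g. Its own x is the thickness direction, its z is up while it stands on edge on the pad (centre then 34 mm above the pad); at the start its x points roughly along the pad's +x, towards where it should fall. It is about 36 mm from the pad's centre at the start; tipped over its lower edge without sliding, it lands within 10 mm of the pad's centre.
- hex_key: a small L-shaped steel hex key lying flat, arms 85 and 30 mm, 6 mm thick; a bystander, origin at its underside
- nylon_tool: a white nylon mirror adjusting tool lying flat, 120 mm long, 16 mm wide, 12 mm high; a bystander, origin at its underside
- mug: a blue mug, 80 mm across, 90 mm high; a bystander, origin at its underside
- torch: a yellow torch standing on its head, 42 mm across, 115 mm high; a bystander, origin at its underside
- stopwatch: a steel stopwatch lying flat, 60 mm across, 17 mm high; a bystander, origin at its underside
- rule: a green-glass parallel rule lying flat, 220 by 66 mm, 8 mm high; a bystander, origin at its underside
Not all that is in view belongs to the job. Leave any red look-alike of the part that bears filter_mid alone.

How it is judged:
On the way, in this order (a step that is already met when the one before it is completed fails the run):
1. the filter lies flat over the middle of the cork pad while the lid is still open (angle between the x axis of filter_mid and the z axis of pad_top, either way round below 0.12 rad and x of filter_mid in the frame of pad_top between -0.028 and 0.028 m and y of filter_mid in the frame of pad_top between -0.024 and 0.024 m and z of filter_mid in the frame of pad_top below 0.012 m and value of joint lid above 1.2 rad), for 0.2 s.
2. the lid is fully shut (value of joint lid below 0.05 rad), for 0.2 s.
At the end, for the whole second after the job is handed in: The filter lies flat (within 0.12 rad) on the cork pad, its centre within 28 mm of the pad's centre along the pad's x and 24 mm along its y, at rest; the lid is shut to within 0.05 rad (angle between the x axis of filter_mid and the z axis of pad_top, either way round below 0.12 rad and x of filter_mid in the frame of pad_top between -0.028 and 0.028 m and y of filter_mid in the frame of pad_top between -0.024 and 0.024 m and z of filter_mid in the frame of pad_top below 0.012 m and value of joint lid below 0.05 rad and linear speed of filter below 0.02 m/s); the robot touches nothing.
It fails at once if the filter is lifted (its centre rises more than 22 mm above its standing height) (height (world z) of filter_mid above 0.105 m).
It fails at once if one of the other things is moved more than 20 mm (distance of any of hex_key, nylon_tool, mug, torch, stopwatch, rule from where it was at the start of the episode above 0.02 m).
It also fails if it takes over 51 s, if anything falls off the work surface, if the arm or the gripper's body presses on something with over 40 N, if the wrist force passes 120 N, or if a joint passes its speed limit or range.

## Working session

There is one attempt and no reset: what is moved stays moved. The work goes in short steps, Python scripts to look and compute and a tool call to move; the robot and the scene stay as the last step left them, time stands still between calls to the robot, and variables do not carry over. Pictures are saved under pics/ and viewed, about 8 in all and at most 12, crops included, and the job is handed in when it is done.

Besides the shell and the picture viewer there is one more tool, called after "Request:" as name([rows], argument=value, ...), one row to a line, values as JSON. drive_tool: Moves the arm, as the interface text tells. Its arguments: {"type":"object","properties":{"steps":{"type":"array"},"fingers":{"type":"number"}},"required":["steps"]}

```bash
mkdir -p pics
cat > h.py <<'E'
import numpy as np, cv2
from station import *
from scipy.spatial.transform import Rotation as R
def campose(n):
    i=camera_info(n)
    if 'position' in i:
        r=np.array(i['rotation']); 
        if r.shape!=(3,3): r=R.from_euler('xyz',r).as_matrix()
        return i,r,np.array(i['position'])
    s=state(); T=np.array(i['T_tool_cam']); e=np.array(s['ee_rot'])
    r=e if e.shape==(3,3) else R.from_euler('xyz',e).as_matrix()
    return i,r@T[:3,:3],np.array(s['tcp_pos'])+r@T[:3,3]
def K(i): return np.array([[i['fx'],0,i['cx']],[0,i['fy'],i['cy']],[0,0,1.]]),np.array(i['distortion'],float)
def rays(P,uv):
    i,r,p=P; k,d=K(i)
    n=cv2.undistortPoints(np.array(uv,float).reshape(-1,1,2),k,d).reshape(-1,2)
    return np.c_[n,np.ones(len(n))]
def onz(P,uv,z):
    d=rays(P,uv)@P[1].T; return P[2]+d*((z-P[2][2])/d[:,2])[:,None]
def bydepth(P,uv,dep): return P[2]+(rays(P,uv)*np.array(dep)[:,None])@P[1].T
def uv(pos): return [pos[1]*640,pos[0]*400]
E
python3 - <<'E'
from h import *
s=state(); print(s)
for n in ('top','side'):
    im,d=read_camera(n); P=campose(n); cv2.imwrite(f'pics/{n}0.png',im[:,:,::-1]); np.save(f'{n}0.npy',d)
    print(n,P[2],P[1].round(2).tolist())
    for q,z in (('case',0),('hinge_mid',.09),('pad_top',.049),('filter_mid',.083),('mug',0),('torch',0),('stopwatch',0),('nylon_tool',0),('hex_key',0),('rule',0)):
        r=pinpoint(n,q)
        for o in r[:3]:
            u=uv(o['position']); print(q,round(o['conf'],2),np.round(u),onz(P,[u],z)[0].round(4))
E
```

```text
{'time_s': 0.0, 'q': array([ 1.12690659e+00,  2.45797219e-01,  1.55905966e+00,  1.95698476e-05,
        1.33872433e+00, -1.74113228e-01]), 'qvel': array([ 5.46680417e-04,  1.27745364e-05, -4.90461275e-04,  6.08108377e-04,
       -4.29561649e-04,  9.73299438e-04]), 'tau': array([ 1.20723007e-04, -4.29513359e+01, -3.26128292e+01, -1.78759842e-04,
        5.29818746e-03,  1.58984216e-05]), 'tcp_pos': array([0.17299861, 0.62599597, 0.25216654]), 'ee_rot': array([-3.13963746e+00, -3.63234953e-04,  2.87181127e+00]), 'wrist_force': array([-0.08148275,  0.18261339, -0.10619731]), 'torque': array([-0.02859901,  0.06846495, -0.04030614]), 'gripper_width': 0.08531624493391321}
top [0.43885793 0.01870163 1.51568871] [[0.03, -1.0, 0.07], [-1.0, -0.03, 0.02], [-0.01, -0.07, -1.0]]
case 0.7 [303. 198.] [0.5223 0.0894 0.    ]
hinge_mid 0.72 [267. 192.] [0.5338 0.1941 0.09  ]
pad_top 0.62 [303. 198.] [0.5208 0.0883 0.049 ]
filter_mid 0.69 [305. 206.] [0.4956 0.0809 0.083 ]
filter_mid 0.43 [474. 163.] [ 0.6358 -0.4194  0.083 ]
filter_mid 0.42 [370. 182.] [ 0.5698 -0.1103  0.083 ]
mug 0.57 [455. 205.] 
[... 231 characters left out ...]
e [ 0.27424181 -1.04490357  0.68105327] [[0.98, -0.1, 0.2], [-0.22, -0.46, 0.86], [0.0, -0.88, -0.47]]
case 0.66 [311. 216.] [0.5101 0.0854 0.    ]
case 0.48 [438. 340.] [ 0.6572 -0.4412  0.    ]
hinge_mid 0.56 [312. 173.] [0.5342 0.1828 0.09  ]
pad_top 0.8 [316. 199.] [0.5263 0.0917 0.049 ]
filter_mid 0.61 [355. 242.] [ 0.5564 -0.1935  0.083 ]
filter_mid 0.6 [304. 192.] [0.49   0.0825 0.083 ]
filter_mid 0.57 [313. 214.] [ 0.4895 -0.0449  0.083 ]
mug 0.7 [304. 191.] [0.5207 0.2402 0.    ]
torch 0.63 [436. 341.] [ 0.6502 -0.4445  0.    ]
stopwatch 0.85 [307. 339.] [ 0.404  -0.3847  0.    ]
nylon_tool 0.66 [321. 286.] [ 0.4673 -0.2303  0.    ]
hex_key 0.67 [387. 283.] [ 0.6191 -0.2541  0.    ]
```

Run:
```python
import cv2
a=cv2.imread('pics/top0.png');b=cv2.imread('pics/side0.png')
cv2.imwrite('pics/v1.png',cv2.resize(a[100:310,140:520],(800,442),interpolation=cv2.INTER_CUBIC))
cv2.imwrite('pics/v2.png',cv2.resize(b[90:370,200:560],(771,600),interpolation=cv2.INTER_CUBIC))
```

```text
(no output)
```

View pics/v1.png

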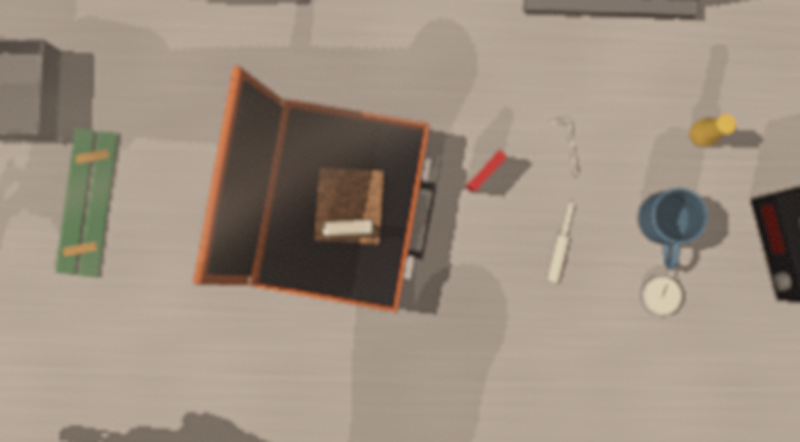

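View pics/v2.png

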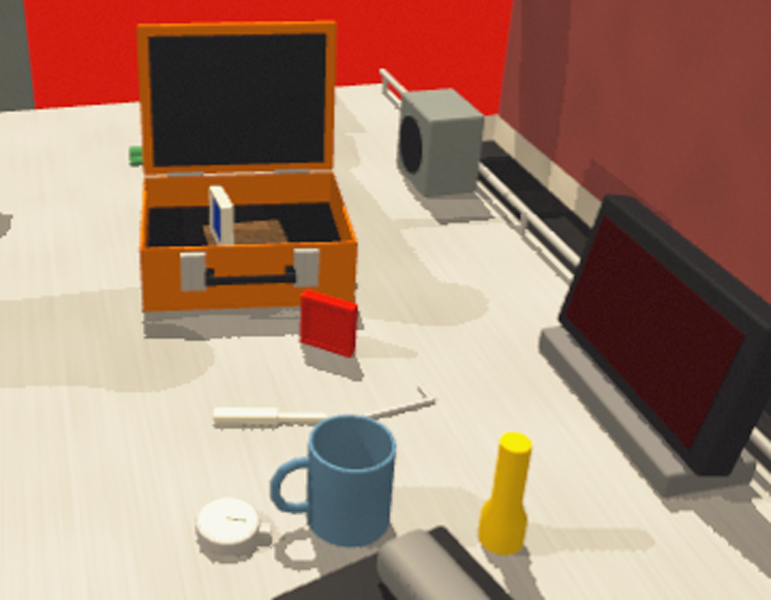

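v1 shows the orange case with its lid open towards world +y. The white/blue pane stands on the -x side of the cork pad, at about (305,206) in the top image. The red look-alike is outside the case at (370,182). The blue and white one standing on the cork is the one meant.

Run:
```python
from h import *
im=cv2.imread('pics/top0.png'); d=np.load('top0.npy'); P=campose('top')
v,u=np.mgrid[0:400,0:640]; W=bydepth(P,np.c_[u.ravel(),v.ravel()],d.ravel()).reshape(400,640,3)
hsv=cv2.cvtColor(im,cv2.COLOR_BGR2HSV); reg=np.zeros((400,640),bool); reg[140:240,260:335]=1
z=W[...,2]
def rect(m,n,zz=None):
    p=W[m] if zz is None else onz(P,np.c_[u[m],v[m]],zz)
    r=cv2.minAreaRect(p[:,:2].astype(np.float32)*1000); print(n,m.sum(),r,'z',np.median(p[:,2]).round(4)); print(cv2.boxPoints(r).round(0).tolist())
ft=reg&(abs(z-.117)<.012)&(hsv[...,2]>150)&(hsv[...,1]<80); rect(ft,'filter top',.117)
pad=reg&(abs(z-.049)<.015)&(hsv[...,1]>60)&(hsv[...,0]<25)&(W[...,0]<.6)&(W[...,0]>.45)&(W[...,1]<.15)&(W[...,1]>.02); rect(pad,'pad',.049)
rim=reg&(abs(z-.09)<.012)&(hsv[...,1]>120)&(hsv[...,2]>80); rect(rim,'rim',.09)
lid=(abs(v-190)<60)&(u>225)&(u<275)&(z>.15); print('lid',lid.sum(), W[lid].min(0),W[lid].max(0)); 
for h in (.12,.16,.2,.24,.28):
    m=lid|((abs(v-190)<60)&(u>225)&(u<290)&(abs(z-h)<.015)); m&=abs(z-h)<.015; p=W[m]; print(h,m.sum(),p.mean(0).round(3) if len(p) else '')
m=lid&(z>.27);p=W[m];c=p.mean(0);print('edge',c, np.linalg.svd(p-c,full_matrices=False)[2][0])
print('z floor',np.median(z[250:300,300:400]))
```

```text
filter top 137 ((488.7055358886719, 80.24702453613281), (14.45336627960205, 66.46563720703125), 1.569187879562378) z 0.117
[[481.0, 113.0], [482.0, 47.0], [497.0, 47.0], [495.0, 114.0]]
pad 1366 ((526.0938720703125, 90.40599060058594), (146.04190063476562, 118.4495620727539), 1.5560787916183472) z 0.049
[[451.0, 148.0], [455.0, 29.0], [601.0, 33.0], [597.0, 152.0]]
rim 204 ((520.7506103515625, 92.73979187011719), (208.5660400390625, 264.8165588378906), 82.01504516601562) z 0.09
[[375.0, 8.0], [637.0, -29.0], [666.0, 178.0], [404.0, 214.0]]
lid 2305 [0.40586524 0.01870163 0.15026603] [0.67431922 0.25647582 1.51568871]
0.12 245 [0.531 0.197 0.121]
0.16 286 [0.532 0.202 0.16 ]
0.2 318 [0.536 0.207 0.201]
0.24 348 [0.535 0.213 0.24 ]
0.28 694 [0.538 0.223 0.283]
edge [0.53885917 0.2231953  0.30627904] [-0.10085784 -0.1609726   0.98179199]
z floor -0.0001533694850661682
```

Request:
drive_tool([
  [[0,0,55],[0,0,0.15]],
  [[0,0,55],[0,0,0.15]],
  [[0,0,40],[0,0,0]],
  [[20,-50,0],[0,0,0]],
  [[25,-50,0],[0,0,0]],
], fingers=-1)

```text
time_s: 1.72
tcp_pos: [0.2174, 0.525, 0.4066]
ee_rot: [-3.139, 0.002, -3.097]
wrist_force: [0.8, -0.1, 0.3]
gripper_width: 0.0003
```

Request:
drive_tool([
  [[25,-55,0],[0,0,0]],
  [[25,-55,0],[0,0,0]],
  [[25,-55,0],[0,0,0]],
  [[25,-55,0],[0,0,0]],
  [[25,-55,0],[0,0,0]],
])

```text
time_s: 2.35
tcp_pos: [0.3442, 0.2416, 0.408]
ee_rot: [-3.141, 0.007, -3.093]
wrist_force: [1.7, 0.2, 0.1]
gripper_width: -0.0001
```

Request:
drive_tool([
  [[24,-45,0],[0,0,0]],
  [[24,-45,0],[0,0,0]],
  [[24,-45,0],[0,0,0]],
  [[20,-25,-30],[0,0,0]],
  [[0,0,-50],[0,0,-0.02]],
])

```text
time_s: 2.98
tcp_pos: [0.4408, 0.072, 0.3322]
ee_rot: [-3.14, 0.021, -3.121]
wrist_force: [0.3, 0.9, -0.2]
gripper_width: -0.0002
```

Run:
```python
from h import *
s=state();print(s['tcp_pos'],s['ee_rot'])
P=campose('wrist'); im,d=read_camera('wrist'); cv2.imwrite('pics/w1.png',im[:,:,::-1]); np.save('w1.npy',d)
for q,z in (('filter_mid',.083),('pad_top',.049)):
    for o in pinpoint('wrist',q)[:2]: u=uv(o['position']); print(q,round(o['conf'],2),np.round(u),onz(P,[u],z)[0].round(4))
    for o in outline_of('wrist',q)[:1]:
        v,u=np.nonzero(o['pixels']); p=onz(P,np.c_[u,v],.117 if q[0]=='f' else .049); print(q,cv2.boxPoints(cv2.minAreaRect((p[:,:2]*1000).astype(np.float32))).round().tolist(), round(o['conf'],2))
```

```text
[0.44080074 0.07201864 0.33215073] [-3.13981628  0.02121687 -3.12079913]
filter_mid 0.92 [201. 247.] [ 0.5513 -0.0916  0.083 ]
filter_mid [[456.0, 112.0], [462.0, 45.0], [497.0, 48.0], [492.0, 115.0]] 0.97
pad_top 0.64 [324. 220.] [0.5202 0.0812 0.049 ]
pad_top [[467.0, 38.0], [572.0, 35.0], [575.0, 126.0], [470.0, 130.0]] 0.98
```

View pics/w1.png

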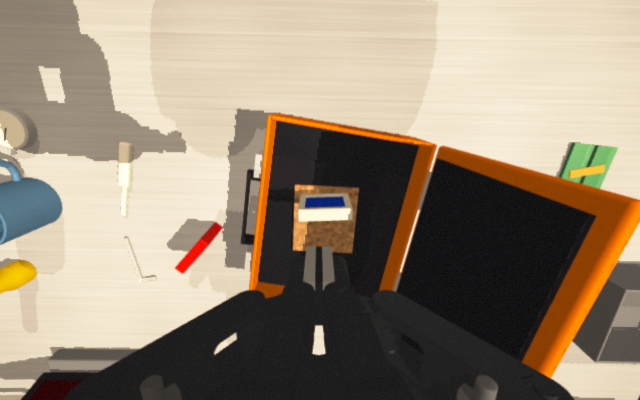

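The wrist picture shows the blue/white filter at about (325,208), standing on the pad at about (325,218). The red pane is outside at (201,247). My next move is to lower the closed fingers behind the filter.

Request:
drive_tool([
  [[0,8,-55],[0,0,0.04]],
  [[0,0,-55],[0,0,0]],
  [[0,0,-55],[0,0,0]],
  [[0,0,-35],[0,0,0]],
  [[0,0,0],[0,0,0]],
])

```text
time_s: 3.85
tcp_pos: [0.4484, 0.0847, 0.1449]
ee_rot: [-3.136, 0.049, -3.067]
wrist_force: [-0.1, 0.6, 0.7]
gripper_width: 0.0001
```

Request:
drive_tool([
  [[-4,-4,-12],[0,0.045,0]],
  [[0,0,-11],[0,0,0]],
  [[3,0,0],[0,0,0]],
])

```text
time_s: 4.22
tcp_pos: [0.452, 0.0806, 0.1269]
ee_rot: [-3.138, 0.013, -3.066]
wrist_force: [-0.1, -0.1, -0.4]
gripper_width: 0.0002
```

Request:
drive_tool([
  [[4,0,-6],[0,0,0]],
  [[4,0,0],[0,0,0]],
  [[4,0,0],[0,0,0]],
  [[4,0,0],[0,0,0]],
  [[4,0,0],[0,0,0]],
])

```text
time_s: 4.85
tcp_pos: [0.4746, 0.0805, 0.122]
ee_rot: [-3.138, 0.016, -3.066]
wrist_force: [-0.2, -0.1, 0.1]
gripper_width: -0.0
```

```bash
cat > look.py <<'E'
import sys
from h import *
n=sys.argv[1]
for c in ('wrist','side'):
    im,d=read_camera(c); cv2.imwrite(f'pics/{c}{n}.png',im[:,:,::-1]); np.save(f'{c}{n}.npy',d)
a=cv2.imread(f'pics/wrist{n}.png'); b=cv2.imread(f'pics/side{n}.png')[150:225,240:400]
cv2.imwrite(f'pics/c{n}.png',np.hstack([cv2.resize(a,(400,250)),cv2.resize(b,(400,250),interpolation=cv2.INTER_CUBIC)]))
E
python3 look.py 2
```

```text
(no output)
```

View pics/c2.png

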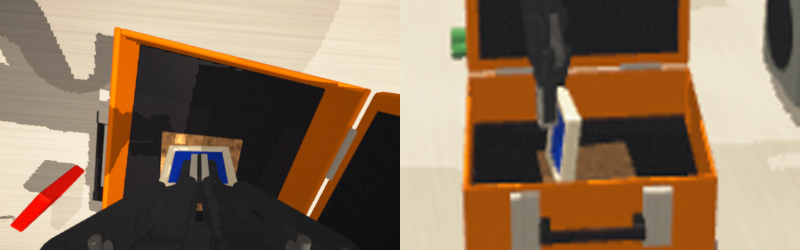

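The fingers stand centred right behind the top of the filter, which still looks upright. I'll push on.

Request:
drive_tool([
  [[4,0,0],[0,0,0]],
  [[4,0,0],[0,0,0]],
  [[4,0,0],[0,0,0]],
  [[4,0,0],[0,0,0]],
  [[0,0,0],[0,0,0]],
])

```text
time_s: 5.58
tcp_pos: [0.4919, 0.0804, 0.122]
ee_rot: [-3.138, 0.016, -3.066]
wrist_force: [-0.4, 0.3, 0.5]
gripper_width: 0.0001
```

```bash
python3 look.py 3
```

```text
(no output)
```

View pics/c3.png

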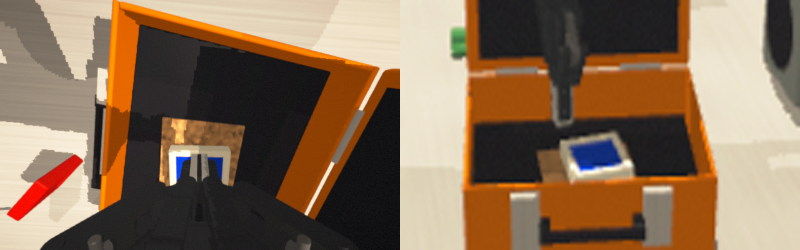

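The filter has fallen and looks flat on the pad. I'll back off upwards and measure it.

Request:
drive_tool([
  [[-10,0,40],[0,0,0]],
  [[-20,0,55],[0,0,0]],
  [[-20,0,55],[0,0,0]],
  [[-15,0,55],[0,0,0]],
  [[0,0,20],[0,0,0]],
])

```text
time_s: 6.3
tcp_pos: [0.4209, 0.0807, 0.3511]
ee_rot: [-3.138, 0.01, -3.066]
wrist_force: [-0.5, -0.0, 0.0]
gripper_width: 0.0001
```

```bash
cat > m.py <<'E'
from h import *
for c in ('wrist','side','top'):
    P=campose(c); im,d=read_camera(c); cv2.imwrite(f'pics/m_{c}.png',im[:,:,::-1])
    for q,z in (('filter_mid',.057),('pad_top',.049)):
        for o in pinpoint(c,q)[:3]: u=uv(o['position']); print(c,q,round(o['conf'],2),np.round(u),onz(P,[u],z)[0].round(4))
        for o in outline_of(c,q)[:3]:
            v,u=np.nonzero(o['pixels']); p=onz(P,np.c_[u,v],.065 if q[0]=='f' else .049); r=cv2.minAreaRect((p[:,:2]*1000).astype(np.float32)); print(c,q,np.round(r[0]),np.round(r[1]),round(r[2]),round(o['conf'],2))
            if q[0]=='f':
                W=bydepth(P,np.c_[u,v],d[v,u]); W=W[(W[:,2]>0)&(W[:,2]<.15)]; s=np.linalg.svd(W-W.mean(0),full_matrices=False)[2][2]; print('  z',np.percentile(W[:,2],[5,50,95]).round(3),'normal',s.round(3))
E
python3 m.py
```

```text
wrist filter_mid 0.67 [314. 235.] [0.5274 0.082  0.057 ]
wrist filter_mid 0.65 [395. 255.] [0.5516 0.2122 0.057 ]
wrist filter_mid 0.55 [197. 250.] [ 0.5674 -0.1019  0.057 ]
wrist filter_mid [525.  83.] [68. 69.] 4 0.66
  z [0.053 0.062 0.065] normal [-0.016 -0.01   1.   ]
wrist filter_mid [ 563. -104.] [ 16. 104.] 49 0.65
  z [0.009 0.067 0.069] normal [ 0.678  0.734 -0.038]
wrist pad_top 0.63 [311. 229.] [0.5203 0.0756 0.049 ]
wrist pad_top [520.  83.] [ 93. 104.] 88 0.8
side filter_mid 0.89 [356. 242.] [ 0.5704 -0.1572  0.057 ]
side filter_mid 0.79 [321. 197.] [0.5403 0.0873 0.057 ]
side filter_mid [529.  74.] [81. 74.] 88 0.89
  z [0.059 0.064 0.067] normal [-0.008  0.014 -1.   ]
side filter_mid [ 561. -153.] [128.  65.] 72 0.84
  z [0.006 0.038 0.069] normal [0.818 0.571 0.062]
side pad_top 0.53 [315. 200.] [0.5232 0.0852 0.049 ]
side pad_top [482. 102.] [24. 55.] 2 0.44
top filter_mid 0.6 [306. 191.] [0.5396 0.0783 0.057 ]
top filter_mid 0.57 [368. 179.] [ 0.5823 -0.1068  0.057 ]
top filter_mid 0.38 [454. 202.] [ 0.5209 -0.3687  0.057 ]
top pad_top 0.96 [306. 197.] [0.5245 0.0809 0.049 ]
top pad_top [523.  82.] [ 93. 110.] 88 0.92
top pad_top [ 514. -385.] [ 98. 107.] 46 0.55
top pad_top [ 477. -228.] [ 17. 116.] 75 0.46
```

The filter lies flat (normal z ≈ 1) at about (0.527, 0.082), and the pad centre is at about (0.521, 0.082). That is well inside the limits. Now I'll move over and behind the lid.

Request:
drive_tool([
  [[0,0,60],[0,0,0]],
  [[10,20,20],[0,0,0]],
  [[25,50,0],[0,0,0]],
  [[25,55,0],[0,0,0]],
  [[25,55,0],[0,0,0]],
])

```text
time_s: 7.68
tcp_pos: [0.5069, 0.2633, 0.4294]
ee_rot: [-3.14, 0.005, -3.074]
wrist_force: [1.4, -1.8, 0.4]
gripper_width: 0.0
```

Request:
drive_tool([
  [[10,40,0],[0,0,0]],
  [[0,0,0],[0,0,0]],
])

```text
time_s: 7.92
tcp_pos: [0.5177, 0.3077, 0.4276]
ee_rot: [-3.14, 0.003, -3.069]
wrist_force: [0.3, -0.6, -0.0]
gripper_width: -0.0001
```

```bash
python3 m.py | grep -E "^top|side" | grep -v pad; cp pics/m_side.png pics/s4.png; python3 -c "
import cv2
a=cv2.imread('pics/m_side.png')[0:260,180:500];b=cv2.imread('pics/m_top.png')[100:310,180:420]
cv2.imwrite('pics/c4.png',cv2.hconcat([cv2.resize(a,(430,350)),cv2.resize(b,(370,350))]))"
```

```text
side filter_mid 0.65 [319. 197.] [0.5359 0.0882 0.057 ]
side filter_mid 0.6 [351. 244.] [ 0.5582 -0.1621  0.057 ]
side filter_mid [530.  79.] [78. 79.] 78 0.8
side filter_mid [ 390. -436.] [60. 63.] 23 0.73
side filter_mid [ 563. -154.] [128.  65.] 72 0.67
top filter_mid 0.97 [307. 189.] [0.5469 0.076  0.057 ]
top filter_mid 0.58 [370. 181.] [ 0.5772 -0.1123  0.057 ]
top filter_mid 0.29 [455. 205.] [ 0.5096 -0.3715  0.057 ]
top filter_mid [533.  82.] [69. 66.] 2 0.75
```

View pics/c4.png

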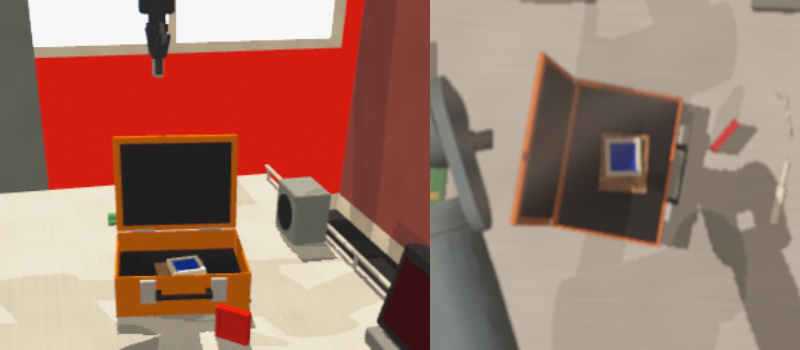

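The filter lies flat on the pad with the lid still open, and the gripper is behind and above the lid. I'll go down and push the lid over.

Request:
drive_tool([
  [[0,0,-50],[0,0,0]],
  [[0,0,-50],[0,0,0]],
  [[0,0,-40],[0,0,0]],
  [[0,0,0],[0,0,0]],
])

```text
time_s: 9.18
tcp_pos: [0.5174, 0.3054, 0.2867]
ee_rot: [-3.141, 0.008, -3.073]
wrist_force: [0.5, -0.3, -0.6]
gripper_width: 0.0001
```

Request:
drive_tool([
  [[0,-15,0],[0,0,0]],
  [[0,-15,0],[0,0,0]],
  [[-2,-15,0],[0,0,0]],
  [[-2,-15,0],[0,0,0]],
  [[-2,-15,0],[0,0,0]],
])

```text
time_s: 9.8
tcp_pos: [0.5139, 0.2272, 0.2955]
ee_rot: [3.138, 0.021, -3.072]
wrist_force: [-0.7, 3.6, 2.6]
gripper_width: -0.0002
```

Request:
drive_tool([
  [[-2,-16,-6],[0,0,0]],
  [[-2,-16,-6],[0,0,0]],
  [[-2,-16,-7],[0,0,0]],
  [[-2,-16,-7],[0,0,0]],
])

```text
time_s: 10.3
tcp_pos: [0.5059, 0.1586, 0.2692]
ee_rot: [3.138, 0.024, -3.072]
wrist_force: [0.2, 1.1, 2.6]
gripper_width: 0.0001
```

Request:
drive_tool([
  [[-2,-14,-8],[0,0,0]],
  [[-2,-14,-8],[0,0,0]],
  [[-2,-14,-9],[0,0,0]],
  [[-2,-12,-10],[0,0,0]],
])

```text
time_s: 10.8
tcp_pos: [0.4971, 0.1, 0.2311]
ee_rot: [3.139, 0.023, -3.073]
wrist_force: [0.8, 1.4, 0.5]
gripper_width: -0.0001
```

Request:
drive_tool([
  [[-2,-12,-11],[0,0,0]],
  [[-2,-12,-13],[0,0,0]],
])

```text
time_s: 11.05
tcp_pos: [0.4925, 0.0746, 0.205]
ee_rot: [3.138, 0.022, -3.073]
wrist_force: [-0.2, 2.1, -0.8]
gripper_width: -0.0001
```

Request:
drive_tool([
  [[-2,-9,-13],[0,0,0]],
  [[-1,-8,-14],[0,0,0]],
  [[-1,-5,-14],[0,0,0]],
  [[0,-4,-14],[0,0,0]],
])

```text
time_s: 11.55
tcp_pos: [0.4874, 0.0463, 0.1454]
ee_rot: [3.138, 0.02, -3.073]
wrist_force: [-0.7, 1.1, 0.9]
gripper_width: -0.0001
```

Request:
drive_tool([
  [[0,-2,-10],[0,0,0]],
  [[0,0,-10],[0,0,0]],
])

```text
time_s: 11.8
tcp_pos: [0.4872, 0.0438, 0.1239]
ee_rot: [3.139, 0.019, -3.073]
wrist_force: [-14.4, -0.1, 68.4]
gripper_width: -0.0001
```

The force jumped to 68 N at the expected shut height. I'll ease off, back away and check.

Request:
drive_tool([
  [[0,0,1],[0,0,0]],
  [[0,0,0],[0,0,0]],
])

```text
time_s: 12.05
tcp_pos: [0.4877, 0.0439, 0.1247]
ee_rot: [3.139, 0.02, -3.073]
wrist_force: [-0.4, -0.4, 0.6]
gripper_width: 0.0
```

Request:
drive_tool([
  [[0,0,40],[0,0,0]],
  [[0,0,50],[0,0,0]],
  [[0,0,55],[0,0,0]],
  [[-40,0,40],[0,0,0]],
  [[-40,0,0],[0,0,0]],
])

```text
time_s: 12.68
tcp_pos: [0.4048, 0.0443, 0.3129]
ee_rot: [3.139, 0.015, -3.071]
wrist_force: [-0.2, 0.1, 0.1]
gripper_width: -0.0
```

Run:
```python
from h import *
for c in ('top','wrist','side'):
    P=campose(c); im,d=read_camera(c); cv2.imwrite(f'pics/f_{c}.png',im[:,:,::-1])
    v,u=np.mgrid[0:400,0:640]; W=bydepth(P,np.c_[u.ravel(),v.ravel()],d.ravel())
    q=W-[.5208,.0927,0]; y=np.radians(82); a=q[:,0]*np.cos(y)+q[:,1]*np.sin(y); b=-q[:,0]*np.sin(y)+q[:,1]*np.cos(y)
    m=(abs(a)<.09)&(abs(b)<.12)&(abs(W[:,2]-.105)<.05)
    k=np.linalg.lstsq(np.c_[a[m],b[m],np.ones(m.sum())],W[m,2],rcond=None)[0]; print(c,m.sum(),'lid slope, z',k.round(4),np.percentile(W[m,2],[5,50,95]).round(4))
a=cv2.imread('pics/f_side.png')[100:380,200:480];b=cv2.imread('pics/f_top.png')[100:310,200:480]
cv2.imwrite('pics/c5.png',cv2.hconcat([cv2.resize(a,(350,350)),cv2.resize(b,(450,350))]))
print(state()['wrist_force'])
```

```text
top 4263 lid slope, z [ 0.0012 -0.0008  0.1026] [0.0976 0.1026 0.1076]
wrist 13602 lid slope, z [-0.0014  0.0021  0.1021] [0.101  0.1022 0.1035]
side 2443 lid slope, z [ 1.000e-03 -1.000e-04  1.036e-01] [0.1016 0.1036 0.1057]
[ 0.61148065 -0.00919418  0.02028247]
```

View pics/c5.png

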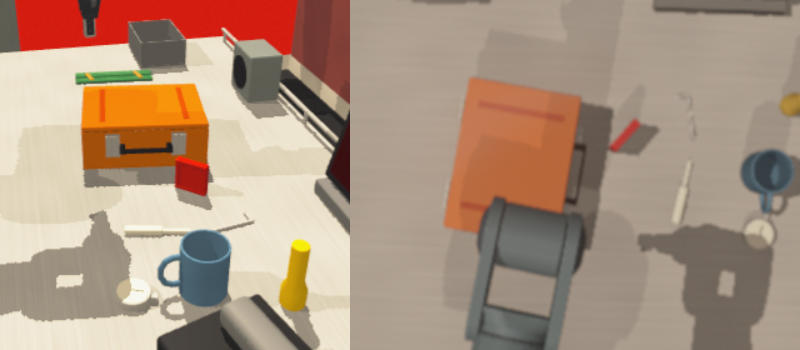

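The lid is fully shut: its top face is level (slope about 0.001) at 102 mm. The other things look unmoved and the arm is clear, so I'm handing the job in.

```bash
python3 -c "
from station import *
print(close_job())"
```

```text
the job is handed in; nothing more can be done
None
```

The filter is lying flat on the cork pad and the lid is fully shut. I did it all by pushing with closed fingers and handed the job in at about 13 s of the 51 s allowed.

- **Filter:** it tipped over towards the pad's +x and landed flat. With the lid still open, its centre measured about 5–10 mm past the pad's centre in x (limit 28 mm) and about 0–2 mm off in y. The top camera's pinpoint disagreed, putting it about 20 mm off in x, still inside the limit. The outline measurements agreed with the smaller figure.
- **Lid:** I pushed it over from behind and pressed it down. The force peaked at 68 N at the wrist (limit 120 N). Afterwards its top face was level to about 0.002 rad at 102–104 mm, in all three cameras.
- **Other things:** the bystanders and the red look-alike looked unmoved in the last picture; I did not measure their positions. The gripper ended well clear, with no force on it.
- **Not checked:** I could not see the filter once the lid was shut, so its final position rests on the measurements taken before closing.

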